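# Clear the offcuts and hold the watch clip half open

### The job

Pick up the wooden scraper block and with it, not with the fingers, sweep the four brass offcuts off the deck of the aluminium stand into the clear tray at its end. Put the block back on the bench, let go of it clear of the stand and tray, and then with the fingertips press the thumb pad of the spring clip half-way down, never right to the bottom, and keep it there: the program finishes while still holding the pad half-way. Leave the watch case where it sits and do not disturb the other things on the bench.

Things in the scene. Friction and masses are not known exactly. Their poses are not given: they have to be found in the camera images.
- stand: Fixed aluminium stand; origin under it at bench level, z up. Its deck is a flat plate 40 mm above the bench, from -60 to +60 mm in x and -125 to +110 mm in y of this frame. Offcuts lie on it within x -42 to +42, y -115 to -42 mm. Sweep towards -y, where the tray is. The spring clip is at the +y end: nothing on the stand is over 80 mm high.
- tray: Clear acrylic open tray fixed to the stand, 150 (x) by 90 (y) mm, walls 26 mm high and 3 mm thick; origin at the centre of its underside, on the bench, at y = -159 mm of the stand, axes parallel to it. Its near wall is tucked under the deck's overhanging edge (y = -125 mm of the stand), so what is pushed over that edge drops inside.
- block: Loose scraper block of brown wood with a 4 mm rubber sole, standing on the bench to the left or the right of the stand: 100 mm long (x), 24 mm thick (y), 55 mm tall (z), 70 to 140 g; origin at the centre of its underside.
- offcut_bar1: Brass bar offcut 16 x 12 mm, lies flat on the deck at the start; 7 mm thick, about 12 g; origin at the centre of its underside
- offcut_bar2: Brass bar offcut 16 x 12 mm, lies flat on the deck at the start; 7 mm thick, about 12 g; origin at the centre of its underside
- offcut_disc1: Brass disc offcut 16 mm across, lies flat on the deck at the start; 7 mm thick, about 12 g; origin at the centre of its underside
- offcut_disc2: Brass disc offcut 16 mm across, lies flat on the deck at the start; 7 mm thick, about 12 g; origin at the centre of its underside
- pad_top (a point): Centre of the upper face of the spring clip's thumb pad, where to press straight down. The pad is steel, 32 mm (x) by 30 mm (y) by 6 mm thick, overhanging the stand's +y end at x = 0, y = +140 mm of the stand; this point is 78.5 mm above the bench at rest. Axes as the stand's at rest; it tilts with the lever.
- clip (a joint): Angle of the clip's lever (rad): 0 at rest (jaw closed on the watch case), 0.34 fully down (pad 22 mm lower, at its stop), half-way 0.17 (pad 11 mm lower). Pivot 65 mm from the pad's centre towards the watch, 70 mm above the bench. The pad takes about 5 N to start, 8 N half-way, 11 N at the bottom, and springs back when let go.
- watch_case: Round steel watch case 38 mm across, 10 mm thick, loose on a round rubber seat on the stand under the clip's jaw, centred at x = 0, y = +30 mm of the stand, top 54 mm above the bench; origin at the centre of its underside.
- dish: Grey ceramic ring dish, 80 mm across, 24 mm high, on the bench on the side where the block is not; origin at the centre of its underside.
- loupe: Steel loupe, 33 mm across and 30 mm high, standing on the bench behind the stand; origin at the centre of its underside.
- jar: Small amber glass jar, 38 mm across and 45 mm high, behind the stand; origin at the centre of its underside.
- screwdriver: Yellow-handled screwdriver 150 mm long lying on the bench along the near side of the stand; origin near its middle.
- gauge_box: Dark wooden box 70 x 50 x 22 mm on the bench, at the far left; origin at the centre of its underside.
Not all that is in view belongs to the job. What is shaped like the block but orange or turquoise is not meant.

How it is judged (in metres and radians):
On the way, in this order (a step that is already met when the one before it is completed fails the run):
1. the scraper block is held in the fingers over the deck, its sole within about 5 mm of the deck (contact force between the fingers and block above 1 N and z of block in the frame of stand between 0.034 and 0.0455 m and y of block in the frame of stand between -0.125 and 0.02 m and x of block in the frame of stand between -0.06 and 0.06 m), for 0.1 s.
2. all four offcuts lie in the tray (x of offcut_bar1 in the frame of tray between -0.073 and 0.073 m and y of offcut_bar1 in the frame of tray between -0.043 and 0.043 m and z of offcut_bar1 in the frame of tray between 0 and 0.024 m and linear speed of each of offcut_bar1, offcut_bar2, offcut_disc1, offcut_disc2 below 0.02 m/s and x of offcut_bar2 in the frame of tray between -0.073 and 0.073 m and y of offcut_bar2 in the frame of tray between -0.043 and 0.043 m and z of offcut_bar2 in the frame of tray between 0 and 0.024 m and x of offcut_disc1 in the frame of tray between -0.073 and 0.073 m and y of offcut_disc1 in the frame of tray between -0.043 and 0.043 m and z of offcut_disc1 in the frame of tray between 0 and 0.024 m and x of offcut_disc2 in the frame of tray between -0.073 and 0.073 m and y of offcut_disc2 in the frame of tray between -0.043 and 0.043 m and z of offcut_disc2 in the frame of tray between 0 and 0.024 m), for 0.2 s.
3. the block is back on the bench, clear of stand and tray, and let go (height (world z) of block below 0.03 m and contact force between block and stand below 0.05 N and contact force between block and tray below 0.05 N and contact force between the fingers and block below 0.05 N and linear speed of block below 0.02 m/s), for 0.2 s.
4. the fingers hold the thumb pad half-way down for a second (value of joint clip between 0.115 and 0.225 rad and contact force between the fingers and clip above 2 N), for 1 s.
At the end, for the whole second after the job is handed in: Fingers hold the thumb pad at 0.115 to 0.225 rad (pad 7.5 to 14.5 mm down), steady, with over 2 N; the four offcuts rest in the tray; the block is on the bench, not touching fingers, stand or tray; watch case within 12 mm and bystanders within 30 mm of their starts (all of step 2 and all of step 3 and all of step 4 and velocity of joint clip between -0.05 and 0.05 rad/s and distance of watch_case from where it was at the start of the episode below 0.012 m and distance of each of dish, loupe, jar, screwdriver, gauge_box from where it was at the start of the episode below 0.03 m); the arm keeps its last pose, push and grip.
It fails at once if the clip is pushed to the bottom (over 0.32 of 0.34 rad) (value of joint clip above 0.32 rad).
It fails at once if the fingers push an offcut (contact force between the fingers and offcut_bar1 above 0.3 N or contact force between the fingers and offcut_bar2 above 0.3 N or contact force between the fingers and offcut_disc1 above 0.3 N or contact force between the fingers and offcut_disc2 above 0.3 N).
It fails at once if the watch case is disturbed (over 12 mm) (distance of watch_case from where it was at the start of the episode above 0.012 m).
It fails at once if a bystander is disturbed (over 30 mm) (distance of any of dish, loupe, jar, screwdriver, gauge_box from where it was at the start of the episode above 0.03 m).
It also fails if it takes over 64 s, if anything falls off the work surface, if the arm or the gripper's body presses on something with over 40 N, if the wrist force passes 120 N, or if a joint passes its speed limit or range.

### The arm

A 6-joint arm with a two-finger parallel gripper is mounted at the origin on the work surface. World frame = base frame: x ahead of the robot, y to its left, z up, the work surface at z = 0. Lengths are in mm, angles in rad, forces in N, time in s.
With the tool pointing down it reaches from about 325 to 1000 mm from the base axis. Payload 5.1 kg.
Tool frame: the origin (TCP) lies midway between the tips of the shut fingers; the grasp point (between the pads) lies 19 mm behind it; z points along the fingers, x is the direction in which the jaws open and shut, and the axes are right-handed (so a half turn about z gives the same grasp; the last joint's range is limited). The gripper opens to 85 mm and grips with 20 to 120 N. Pads are 22 mm wide; open, the fingers measure 114 mm over their backs; the gripper's body (76 mm by 85 mm) begins 54 mm behind the grasp point. The pads swing forward as they close: fully open they stand 13 mm farther back than shut.
Start: joints at [-1.398, 0.124, 1.65, -0, 1.367, -0.083], TCP at [164.43, -628.846, 231.322] pointing down, gripper open.
Joint ranges: [-2.61, 2.61], [-1.02, 2.33], [0.03, 2.71], [-1.35, 4.49], [0.32, 2.68], [-2.91, 2.91]. Speed limits (rad/s): [2.57, 2.57, 3.14, 3.14, 3.14, 3.14].

### API

Orientations are given as a 3x3 rotation matrix whose columns are the frame's x, y, z axes.
In Python, from rig import manip, eyes, spotter gives the robot as it stands.
- The arm moves only by the tool play_rows, never from a script. Its arguments are lists of equal length, an entry for each row: "twist": the turn, a rotation vector about the tool's x, y, z in rad, a list of three; "xyz": the shift along the tool's x, y, z in mm, a list of three; "claw": the finger opening in mm, from 0 to 85.4. In form: {"twist": [[rx, ry, rz], ...], "xyz": [[dx, dy, dz], ...], "claw": [claw, ...]}. A call has 1 to 12 rows; each row is the pose to reach, as a shift and turn from the pose commanded when the call began, along the tool's axes at that moment; what a row does not reach only later rows make up. A row lasts 1/12 s, in which the tool goes at most 41.7 mm and 7.16 degrees, less where a joint would pass 70% of its speed; a pose out of reach is approached as far as the arm can. A call with a gripper value outside its range is refused whole. The fingers move at their own pace and stop on an object; the grip force is fixed at half the most. Time passes only in rows, so rows that repeat a pose let the fingers close. It gives the time, the measured TCP pose, the force and the opening at its end, in the units of the state.
- manip.sense(): the state, without advancing time (a new reading comes with each control period).
- eyes.capture(name): name is "scene" or "top" or "wrist"; returns a dict with "pixels" (480x640x3 uint8, red, green, blue), "depth" (480x640 float32, mm along the optical axis (not along the pixel's ray), 0 where there is no reading), "mtx" (3x3 intrinsics, pixels), "rvec" (rotation vector, rad) and "tvec" (3), from world to camera coordinates, as OpenCV has them. Camera axes: x right, y down, z forward; pixel columns grow to the right and rows downward; lengths in mm; the calibration is good to about 2 mm. A picture is of the moment at which its call begins.
- manip.sign_off(): hands the job in, once; it reports no verdict.
Trained networks look in the newest picture that a camera, given by its name, has taken for a name from the list of things; names that differ only in an ending like _2 or _b are one class to them, and where a whole thing is asked for, a point or a joint stands for the part that bears it (a point fixed in the world has none). Each returns a list of dicts, best first, with "score" (0 to 1); they miss things now and then, are a little off and sometimes report something else, mostly with a low value. They report only what shows in the picture. A call takes as long as a camera call. They do not tell look-alikes from the thing itself.
- spotter.masks_of(camera, target): "pixels" (480x640 bool, what is visible of it) and "at" ([column, row] in pixels, amid what is visible of it).
The state is a dict: "time_s": time; "q": joint angles; "dq": joint speeds; "effort": joint torques, N m; "tcp_pos": TCP position; "orientation": TCP orientation; "ft_force": force on the tool from outside, world axes, zero at the start; "moment": the same for the moment, N m; "opening": finger opening in mm.
Only numpy, scipy, OpenCV 4.12 (cv2) and the standard library are available. Lean on these libraries where they do the work, as an engineer would, in place of code of your own. Each camera call takes 0.05 s, during which the arm holds its last target. There are 200 camera calls.

## Working session

There is one attempt and no reset: what is moved stays moved. The work goes in short steps, Python scripts to look and compute and a tool call to move; the robot and the scene stay as the last step left them, time stands still between calls to the robot, and variables do not carry over. Pictures are saved under pics/ and viewed, about 8 in all and at most 12, crops included, and the job is handed in when it is done.

Besides the shell and the picture viewer there is one more tool, called by a JSON object that holds its "op" and its "data". play_rows: Moves the arm, as the interface text tells. Its arguments: {"type":"object","properties":{"twist":{"type":"array","items":{"type":"array","items":{"type":"number"}}},"xyz":{"type":"array","items":{"type":"array","items":{"type":"number"}}},"claw":{"type":"array","items":{"type":"number"}}},"required":["twist","xyz","claw"]}

```bash
ls && mkdir -p pics
cat > h.py <<'E'
import numpy as np, cv2
from rig import manip, eyes, spotter
def cap(n):
    c=eyes.capture(n); c['R']=cv2.Rodrigues(np.array(c['rvec'],float))[0]; c['t']=np.array(c['tvec'],float).ravel(); c['K']=np.array(c['mtx'],float); return c
def world(c,m=None):
    v,u=np.mgrid[0:480,0:640]; d=c['depth'].astype(float)
    P=np.stack([(u-c['K'][0,2])/c['K'][0,0]*d,(v-c['K'][1,2])/c['K'][1,1]*d,d],-1)
    return (P-c['t'])@c['R']
def px(c,p):
    q=c['R']@np.array(p,float)+c['t']; q=c['K']@q; return q[:2]/q[2]
def save(n,im): cv2.imwrite('pics/'+n,im[...,::-1])
E
python3 - <<'E'
from h import *
for n in ['scene','top']:
    c=cap(n); save(n+'0.png',c['pixels']); W=world(c)
    for t in ['stand','tray','block','offcut_bar1','offcut_disc1','pad_top','watch_case','dish','loupe','jar','screwdriver','gauge_box']:
        for r in spotter.masks_of(n,t)[:4]:
            m=r['pixels']&(c['depth']>0); p=W[m]
            print(n,t,round(r['score'],2),np.round(r['at']),m.sum(),np.round(np.median(p,0)) if len(p) else '',np.round(np.percentile(p,[2,98],axis=0)).tolist() if len(p) else '')
print(manip.sense())
E
```

```text
pics
scene stand 0.59 [331. 248.] 3759 [566.  73.  40.] [[469.0, -52.0, 4.0], [617.0, 200.0, 79.0]]
scene tray 0.95 [274. 223.] 1101 [ 498. -108.    6.] [[418.0, -145.0, 1.0], [576.0, -62.0, 27.0]]
scene block 0.76 [496. 243.] 587 [404. 441.  46.] [[346.0, 416.0, 4.0], [432.0, 470.0, 58.0]]
scene block 0.67 [426. 303.] 1094 [637. 312.  42.] [[599.0, 270.0, 1.0], [668.0, 354.0, 57.0]]
scene block 0.61 [451. 254.] 484 [494. 347.  54.] [[420.0, 333.0, 4.0], [515.0, 361.0, 58.0]]
scene block 0.6 [418. 226.] 834 [395. 253.  38.] [[368.0, 205.0, 2.0], [414.0, 298.0, 58.0]]
scene pad_top 0.87 [371. 254.] 320 [571. 178.  75.] [[552.0, 106.0, 66.0], [595.0, 216.0, 81.0]]
scene pad_top 0.51 [346. 325.] 772 [751. 177.  22.] [[710.0, 148.0, 1.0], [780.0, 206.0, 25.0]]
scene pad_top 0.41 [279. 256.] 298 [629. -32.  36.] [[605.0, -52.0, 4.0], [637.0, -20.0, 47.0]]
scene watch_case 0.65 [339. 242.] 114 [557.  92.  54.] [[536.0, 76.0, 46.0], [569.0, 113.0, 57.0]]
scene dish 0.74 [197. 202.] 414 [ 499. -346.   16.] [[470.0, -373.0, 3.0], [545.0, -304.0, 26.0]]
scene loupe 0.32 [354. 233.] 261 [451. 1
[... 1960 characters left out ...]
    1.36749826e+00, -8.25911631e-02]), 'dq': array([-1.01071044e-03, -2.80653837e-04, -2.03078011e-03, -1.79337437e-04,
        1.52832929e-04,  4.08072341e-05]), 'effort': array([-5.03535739e-04, -4.23588717e+01, -3.65748274e+01, -1.93747651e-04,
        6.48847545e-04,  7.80398977e-06]), 'tcp_pos': array([ 164.41553495, -628.85677209,  231.31481972]), 'orientation': array([[ 2.53014140e-01, -9.67462579e-01, -5.28056712e-05],
       [-9.67462580e-01, -2.53014141e-01,  6.62477582e-06],
       [-1.97698042e-05,  4.94113489e-05, -9.99999999e-01]]), 'ft_force': array([ 0.97592973, -0.41477707,  0.84352745]), 'moment': array([ 0.04223259, -0.0200159 ,  0.01129151]), 'opening': 85.01095587950806}
```

Run:
```python
from h import *
im=cv2.imread('pics/top0.png')
cv2.imwrite('pics/top0c.png',cv2.resize(im[170:370,100:400],None,fx=2.66,fy=2.66,interpolation=cv2.INTER_CUBIC))
```

```text
(no output)
```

View pics/top0c.png

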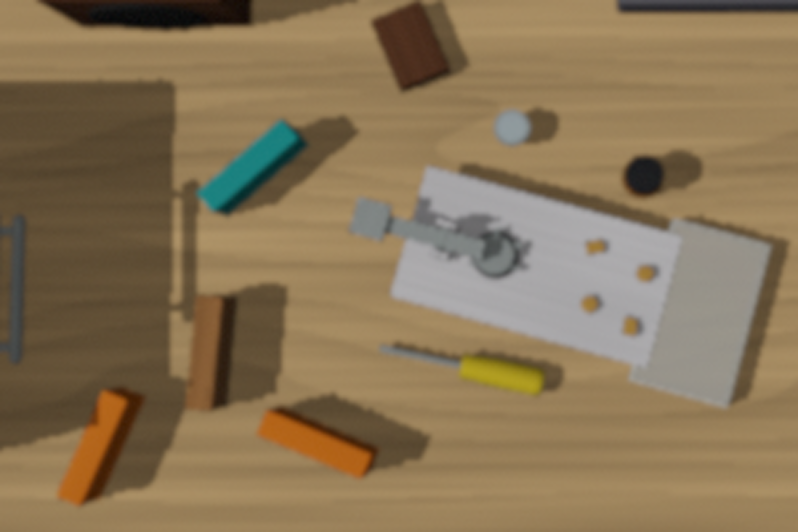

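Run:
```python
from h import *
for n in ['top','scene']:
    c=cap(n); W=world(c); z=W[...,2]; x=W[...,0]; y=W[...,1]
    roi=(c['depth']>0)&(x>380)&(x<700)&(y>-200)&(y<240)
    hsv=cv2.cvtColor(c['pixels'],cv2.COLOR_RGB2HSV)
    d=roi&(z>35)&(z<46)&(hsv[...,1]<60)
    k,l,s,_=cv2.connectedComponentsWithStats(d.astype(np.uint8)); i=1+np.argmax(s[1:,4]); P=W[l==i]
    r=cv2.minAreaRect(P[:,:2].astype(np.float32)); print(n,'deck',len(P),r,np.median(P[:,2])); print(cv2.boxPoints(r).tolist())
    pad=roi&(z>68)&(y>180); r=cv2.minAreaRect(W[pad][:,:2].astype(np.float32)); print('pad',r,W[pad][:,2].max(), np.median(W[pad][:,2]))
    b=(c['depth']>0)&(abs(x-461)<80)&(abs(y-345)<35)&(z>47)&(z<63)&(hsv[...,0]<25)
    P=W[b]; r=cv2.minAreaRect(P[:,:2].astype(np.float32)); print('block',len(P),r,np.median(P,0))
    o=roi&(hsv[...,1]>110)&(hsv[...,0]>8)&(hsv[...,0]<28)&(z>38)&(z<55)&(y<60)&(y>-110)
    k,l,s,_=cv2.connectedComponentsWithStats(o.astype(np.uint8))
    for i in range(1,k):
        if s[i,4]>5: print('off',s[i,4],np.round(W[l==i].mean(0)))
    far=(c['depth']>0)&(y>440)
    if n=='top': print('left',np.round(np.percentile(W[far],[1,50,99],axis=0)))
im=cv2.imread('pics/scene0.png')
cv2.imwrite('pics/scene0c.png',cv2.resize(im,None,fx=1.25,fy=1.25))
```

```text
top deck 4342 ((538.3233642578125, 58.45979309082031), (235.08973693847656, 120.0729751586914), 74.33058166503906) 40.69700063112204
[[448.7707824707031, -38.50159454345703], [564.38134765625, -70.93169403076172], [627.8759765625, 155.42117309570312], [512.265380859375, 187.85128784179688]]
pad ((577.44775390625, 196.7623748779297), (36.69993591308594, 31.48408317565918), 74.17964172363281) 84.06628450391196 78.99062302767014
block 474 ((464.2467041015625, 347.1428527832031), (25.752592086791992, 99.10354614257812), 85.49678802490234) [463.6102205  346.30190768  55.51465706]
off 12 [617. -24.  46.]
off 18 [554.   6.  48.]
off 17 [531. -38.  48.]
off 18 [504.  11.  48.]
off 19 [485. -25.  48.]
left [[  59.  444. -760.]
 [ 652.  618.    0.]
 [1623. 1234.  203.]]
scene deck 2648 ((538.4713745117188, 59.081939697265625), (236.27847290039062, 124.5526123046875), 73.89328002929688) 40.41093371886542
[[445.86456298828125, -37.142784118652344], [565.528076171875, -71.69709014892578], [631.0781860351562, 155.30667114257812], [511.4146728515625, 189.8609619140625]]
pad ((577.42626953125, 196.6536865234375), (38.99142837524414, 34.154640197753906), 73.14131164550781) 82.63138298738511 78.1615947929461
block 318 ((465.669677734375, 347.671630859375), (24.028011322021484, 103.3234634399414), 85.2090072631836) [471.25006352 347.56141328  54.98030411]
off 26 [486. -23.  45.]
off 24 [533. -35.  47.]
off 23 [507.  13.  46.]
off 30 [557.   9.  46.]
```

View pics/scene0c.png

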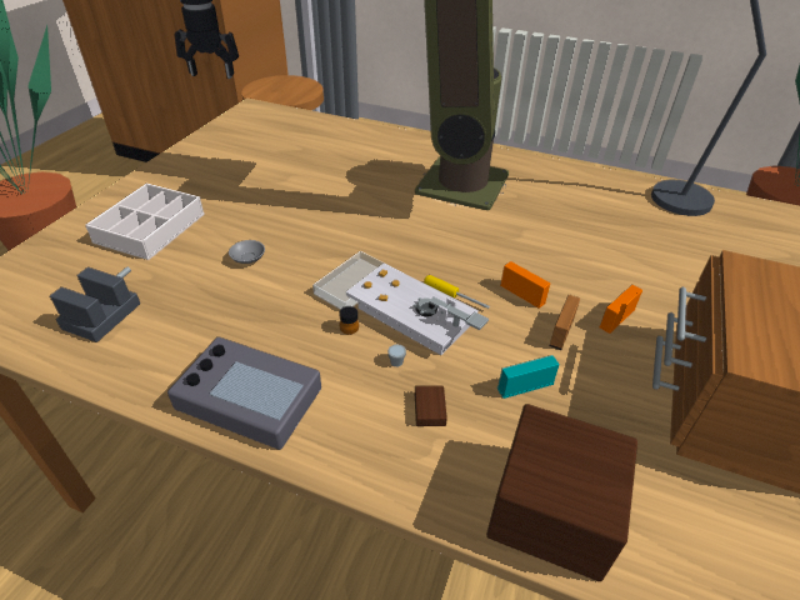

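Candidates for the block (full-size top picture):
- Brown wood at (179,302): this fits the description, so it is my choice.
- Orange at (138,338) and (219,336), and turquoise at (194,232): look-alikes, rejected.

The stand is at about (540.4, 65.9), with its +y axis at 74.2°.

```bash
cat >> h.py <<'E'
SO=np.array([540.4,65.9]); SA=np.deg2rad(74.2)
def stand(x,y): 
    return SO+x*np.array([np.sin(SA),-np.cos(SA)])+y*np.array([np.cos(SA),np.sin(SA)])
def go(x,y,z,hd,R=None,p=None):
    "shift/turn from present pose to TCP xyz (world mm), tool down, tool x at heading hd deg"
    s=manip.sense(); R=np.array(s['orientation']) if R is None else R; p=s['tcp_pos'] if p is None else p
    h=np.deg2rad(hd); D=np.array([[np.cos(h),np.sin(h),0],[np.sin(h),-np.cos(h),0],[0,0,-1]])
    rv=cv2.Rodrigues(R.T@D)[0].ravel(); d=R.T@(np.array([x,y,z])-p)
    print('xyz',np.round(d,1),'twist',np.round(rv,4)); return D,np.array([x,y,z],float)
E
python3 - <<'E'
from h import *
D,p=go(470,-180,232,0)
go(465,320,232,85.5,D,p)
E
```

```text
xyz [-356.9 -409.2   -0.7] twist [ 0.     0.    -1.315]
xyz [  -5. -500.    0.] twist [ 0.      0.     -1.4923]
```

{"op": "play_rows", "data": {"twist": [[0, 0, -1.315], [0, 0, -1.315], [0, 0, -1.315], [0, 0, -1.315], [0, 0, -1.315], [0, 0, -1.315], [0, 0, -1.315], [0, 0, -1.315], [0, 0, -1.315], [0, 0, -1.315], [0, 0, -1.315], [0, 0, -1.315]], "xyz": [[-357, -409, -1], [-357, -409, -1], [-357, -409, -1], [-357, -409, -1], [-357, -409, -1], [-357, -409, -1], [-357, -409, -1], [-357, -409, -1], [-357, -409, -1], [-357, -409, -1], [-357, -409, -1], [-357, -409, -1]], "claw": [85, 85, 85, 85, 85, 85, 85, 85, 85, 85, 85, 85]}}

```text
time_s: 2.4
tcp_pos: [446.5, -213.6, 232.7]
orientation: [[1.0, 0.002, 0.001], [0.002, -1.0, -0.001], [0.001, 0.001, -1.0]]
ft_force: [0.1, -0.7, -0.4]
opening: 85.1
```

{"op": "play_rows", "data": {"twist": [[0, 0, -1.492], [0, 0, -1.492], [0, 0, -1.492], [0, 0, -1.492], [0, 0, -1.492], [0, 0, -1.492], [0, 0, -1.492], [0, 0, -1.492], [0, 0, -1.492], [0, 0, -1.492], [0, 0, -1.492], [0, 0, -1.492]], "xyz": [[19, -500, 0], [19, -500, 0], [19, -500, 0], [19, -500, 0], [19, -500, 0], [19, -500, 0], [19, -500, 0], [19, -500, 0], [19, -500, 0], [19, -500, 0], [19, -500, 0], [19, -500, 0]], "claw": [85, 85, 85, 85, 85, 85, 85, 85, 85, 85, 85, 85]}}

```text
time_s: 3.4
tcp_pos: [464.3, 286.5, 232.6]
orientation: [[0.072, 0.997, 0.001], [0.997, -0.072, 0.0], [0.0, 0.001, -1.0]]
ft_force: [0.7, -0.2, 0.4]
opening: 84.8
```

Run:
```python
from h import *
c=cap('wrist'); W=world(c); save('wrist1.png',c['pixels'])
hsv=cv2.cvtColor(c['pixels'],cv2.COLOR_RGB2HSV)
for r in spotter.masks_of('wrist','block'):
    P=W[r['pixels']&(c['depth']>0)]; T=P[(P[:,2]>50)&(P[:,2]<60)]
    if len(T)>50: print(r['score'],r['at'],len(T),cv2.minAreaRect(T[:,:2].astype(np.float32)),np.median(T[:,2]),np.median(hsv[r['pixels']],0))
s=manip.sense(); print(s['tcp_pos'],s['orientation'],s['q'])
```

```text
0.93 [507.8, 82.5] 4956 ((380.87823486328125, 443.0972900390625), (24.89286231994629, 99.93894958496094), 66.43321990966797) 55.38070503727107 [ 14. 224. 204.]
0.93 [260.1, 109.2] 4373 ((383.5684509277344, 251.13427734375), (99.35991668701172, 24.013708114624023), 66.97266387939453) 55.36824355886083 [ 14. 243. 221.]
0.7 [352.5, 372.6] 2780 ((625.8338012695312, 311.3896789550781), (24.789655685424805, 100.39640045166016), 41.23609924316406) 55.19336635058805 [ 90. 212. 109.]
0.64 [385.5, 201.1] 3821 ((462.8135681152344, 347.3031921386719), (24.352386474609375, 100.17860412597656), 85.35259246826172) 55.34774798296612 [ 13. 153. 154.]
[463.99747564 288.96991527 232.22042064] [[ 7.05564640e-02  9.97507767e-01 -2.01098778e-04]
 [ 9.97506574e-01 -7.05560624e-02  1.57370590e-03]
 [ 1.55559512e-03 -3.11632477e-04 -9.99998742e-01]] [ 4.58029504e-01 -1.06536714e-01  1.88063603e+00  1.53213364e-03
  1.36697808e+00 -1.04246158e+00]
```

View pics/wrist1.png

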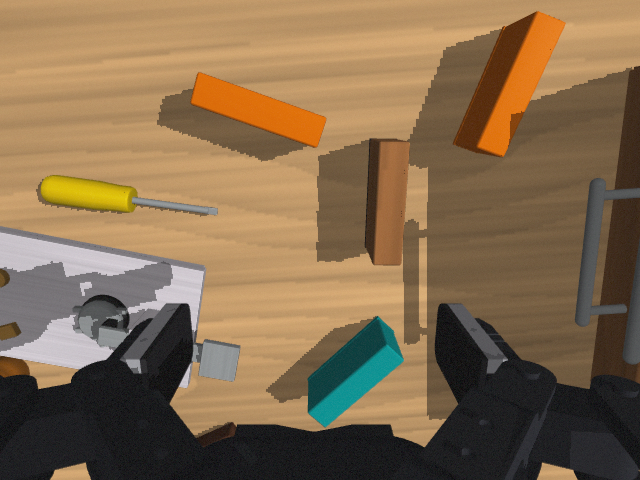

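Brown block at (385,201), centre (462.8, 347.3), heading 85.35°. The look-alikes are orange at (508,82) and (260,109), and turquoise at (352,372).

Run:
```python
from h import *
D,p=go(463,347.3,90,85.35)
go(463,347.3,17,85.35,D,p)
```

```text
xyz [ 57.9  -5.1 142.3] twist [-0.0003 -0.0016  0.0105]
xyz [ 0.  0. 73.] twist [0. 0. 0.]
```

{"op": "play_rows", "data": {"twist": [[0, -0.001, 0.0105], [0, -0.001, 0.0105], [0, -0.001, 0.0105], [0, -0.001, 0.0105], [0, -0.001, 0.0105], [0, -0.001, 0.0105], [0, -0.001, 0.0105], [0, -0.001, 0.0105]], "xyz": [[20, -2, 30], [40, -3, 60], [58, -5, 90], [58, -5, 120], [58, -5, 142], [58, -5, 142], [58, -5, 142], [58, -5, 142]], "claw": [80, 70, 70, 70, 70, 70, 70, 70]}}

```text
time_s: 4.17
tcp_pos: [465.4, 342.5, 92.1]
orientation: [[0.09, 0.996, 0.002], [0.996, -0.09, 0.0], [0.0, 0.002, -1.0]]
ft_force: [-0.2, -0.0, 1.1]
opening: 70.0
```

Run:
```python
from h import *
print(manip.sense()['tcp_pos'],manip.sense()['opening']); go(463,347.3,17,85.35)
```

```text
[465.36402573 342.54870054  92.05340026] 69.95149066690337
xyz [ 4.5 -2.9 75. ] twist [ 0.0021 -0.0004 -0.009 ]
```

{"op": "play_rows", "data": {"twist": [[0.002, 0, -0.009], [0.002, 0, -0.009], [0.002, 0, -0.009], [0.002, 0, -0.009], [0.002, 0, -0.009], [0.002, 0, -0.009], [0.002, 0, -0.009], [0.002, 0, -0.009], [0.002, 0, -0.009]], "xyz": [[2, -1.5, 0], [4.5, -3, 10], [4.5, -3, 25], [4.5, -3, 40], [4.5, -3, 55], [4.5, -3, 68], [4.5, -3, 75], [4.5, -3, 75], [4.5, -3, 75]], "claw": [70, 70, 70, 70, 70, 70, 70, 70, 70]}}

```text
time_s: 4.92
tcp_pos: [461.7, 347.2, 15.3]
orientation: [[0.08, 0.997, -0.002], [0.997, -0.08, -0.001], [-0.001, -0.002, -1.0]]
ft_force: [0.5, -0.2, 0.2]
opening: 69.9
```

Run:
```python
from h import *
go(463,347.3,17,85.35)
```

```text
xyz [ 0.2  1.3 -1.7] twist [-0.0021  0.001   0.0009]
```

{"op": "play_rows", "data": {"twist": [[0, 0, 0], [0, 0, 0], [0, 0, 0], [0, 0, 0], [0, 0, 0], [0, 0, 0], [0, 0, 0], [0, 0, 0], [0, 0, 0], [0, 0, 0]], "xyz": [[0, 0, 0], [0, 0, 0], [0, 0, 0], [0, 0, 0], [0, 0, 0], [0, 0, 0], [0, 0, 0], [0, 0, 0], [0, 0, 0], [0, 0, 0]], "claw": [50, 30, 15, 15, 15, 15, 15, 15, 15, 15]}}

```text
time_s: 5.75
tcp_pos: [462.3, 347.5, 16.1]
orientation: [[0.08, 0.997, -0.001], [0.997, -0.08, 0.0], [-0.0, -0.001, -1.0]]
ft_force: [0.2, -0.1, 5.7]
opening: 23.6
```

Run:
```python
from h import *
s=manip.sense(); print(s['tcp_pos'],s['opening'])
print(stand(0,-25))
p=s['tcp_pos']
x,y=stand(0,-25)
D,q=go(p[0],p[1],p[2]+105,85.35)
go(x,y,p[2]+105,74.2,D,q)
```

```text
[462.28279584 347.51344179  16.14803519] 23.56718684016654
[533.59299382  41.84455016]
xyz [-0.00e+00 -1.00e-01 -1.05e+02] twist [-0.0008  0.      0.0009]
xyz [-298.9   95.9    0. ] twist [0.     0.     0.1946]
```

{"op": "play_rows", "data": {"twist": [[0, 0, 0], [0, 0, 0], [0, 0, 0], [0, 0, 0.02], [0, 0, 0.04], [0, 0, 0.07], [0, 0, 0.1], [0, 0, 0.13], [0, 0, 0.16], [0, 0, 0.18], [0, 0, 0.195], [0, 0, 0.195]], "xyz": [[0, 0, -20], [0, 0, -50], [0, 0, -80], [-15, 5, -105], [-45, 15, -105], [-80, 26, -105], [-115, 37, -105], [-150, 48, -105], [-185, 60, -105], [-220, 71, -105], [-250, 80, -105], [-270, 87, -105]], "claw": [15, 15, 15, 15, 15, 15, 15, 15, 15, 15, 15, 15]}}

```text
time_s: 6.75
tcp_pos: [526.3, 68.3, 119.4]
orientation: [[0.274, 0.962, -0.004], [0.962, -0.274, -0.001], [-0.002, -0.003, -1.0]]
ft_force: [1.2, 0.1, -1.8]
opening: 23.1
```

{"op": "play_rows", "data": {"twist": [[0, 0, 0], [0, 0, 0], [0, 0, 0], [0, 0, 0], [0, 0, 0], [0, 0, 0]], "xyz": [[-15, 4, 0], [-25, 4, 0], [-30, 4, 0], [-30, 4, 0], [-30, 4, 0], [-30, 4, 0]], "claw": [15, 15, 15, 15, 15, 15]}}

```text
time_s: 7.25
tcp_pos: [522.4, 41.9, 120.2]
orientation: [[0.271, 0.963, -0.002], [0.963, -0.271, -0.001], [-0.001, -0.002, -1.0]]
ft_force: [0.1, -0.2, -1.4]
opening: 23.2
```

Run:
```python
from h import *
s=manip.sense(); print(s['tcp_pos'],s['opening'],s['ft_force'])
x,y=stand(0,-25); print(x,y)
go(x,y,16.1+60,74.2); go(x,y,16.1+41.5,74.2)
for n in ['wrist','top']:
    c=cap(n); W=world(c); save(n+'2.png',c['pixels'])
    hsv=cv2.cvtColor(c['pixels'],cv2.COLOR_RGB2HSV); z=W[...,2]
    o=(c['depth']>0)&(hsv[...,1]>110)&(hsv[...,0]>8)&(hsv[...,0]<28)&(z>38)&(z<52)
    k,l,st,_=cv2.connectedComponentsWithStats(o.astype(np.uint8))
    for i in range(1,k):
        if st[i,4]>10: print(n,'off',st[i,4],np.round(W[l==i].mean(0)))
    d=(c['depth']>0)&(z>38)&(z<42.5)&(hsv[...,1]<60)&(W[...,0]>400)&(W[...,0]<660)&(abs(W[...,1])<260)
    r=cv2.minAreaRect(W[d][:,:2].astype(np.float32)); print(n,d.sum(),r,cv2.boxPoints(r).round().tolist())
```

```text
[522.39459512  41.94400721 120.24349339] 23.226103558811467 [ 0.05346417 -0.16674405 -1.44183141]
533.5929938239856 41.84455016176787
xyz [ 3.  10.9 44.1] twist [-0.002   0.0011  0.0015]
xyz [ 3.  10.9 62.6] twist [-0.002   0.0011  0.0015]
wrist off 715 [483. -23.  47.]
wrist off 633 [503.  12.  47.]
wrist off 604 [529. -36.  47.]
wrist 47395 ((536.8041381835938, 58.41096496582031), (235.66847229003906, 119.94026947021484), 74.02686309814453) [[447.0, -38.0], [562.0, -71.0], [627.0, 155.0], [512.0, 188.0]]
top off 25 [892. 320.  46.]
top off 19 [848. 320.  45.]
top off 14 [787. 320.  44.]
top off 24 [763. 332.  46.]
top off 99 [624. 550.  45.]
top off 85 [520. 550.  46.]
top off 86 [420. 550.  45.]
top off 89 [386. 431.  45.]
top off 19 [407. 275.  47.]
top 992 ((565.619140625, 50.54655456542969), (234.68968200683594, 176.96200561523438), 74.29342651367188) [[449.0, -38.0], [619.0, -86.0], [683.0, 140.0], [512.0, 187.0]]
```

View pics/wrist2.png

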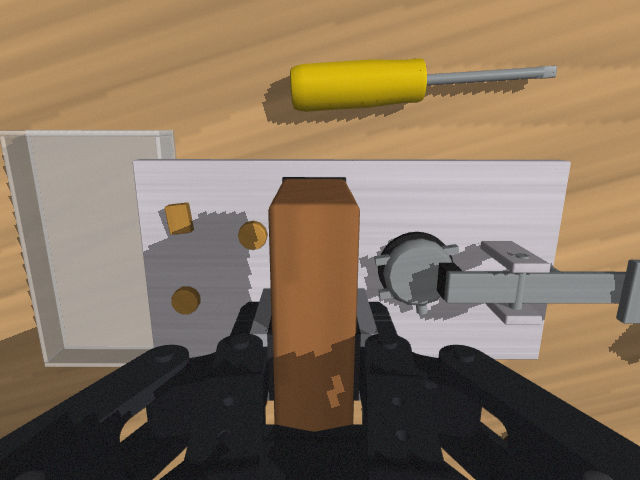

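The block is held level and its long axis is square to the sweep. The offcuts are at (178,218), (252,236) and (186,300), with the fourth hidden behind the block. The gap to the watch seat at (385,265) is clear.

{"op": "play_rows", "data": {"twist": [[-0.002, 0.001, 0.0015], [-0.002, 0.001, 0.0015], [-0.002, 0.001, 0.0015], [-0.002, 0.001, 0.0015], [-0.002, 0.001, 0.0015], [-0.002, 0.001, 0.0015], [-0.002, 0.001, 0.0015], [-0.002, 0.001, 0.0015], [-0.002, 0.001, 0.0015]], "xyz": [[1, 5, 0], [3, 10, 5], [3, 10, 15], [3, 10, 25], [3, 10, 35], [3, 10, 45], [3, 10, 52], [3, 10, 52], [3, 10, 52]], "claw": [15, 15, 15, 15, 15, 15, 15, 15, 15]}}

```text
time_s: 8.1
tcp_pos: [532.4, 41.2, 67.4]
orientation: [[0.273, 0.962, -0.002], [0.962, -0.273, -0.0], [-0.001, -0.001, -1.0]]
ft_force: [-0.3, -0.3, -0.9]
opening: 23.0
```

```bash
sed -i 's/540.4,65.9/539.3,65.8/;s/74.2)/74.1)/' h.py
python3 - <<'E'
from h import *
s=manip.sense(); print(s['tcp_pos'],s['opening'],s['ft_force'])
x,y=stand(0,-25); print(x,y)
go(x,y,16.1+41.2,74.1)
E
```

```text
[532.35541618  41.21481894  67.43893635] 22.983505038978258 [-0.27715313 -0.27956003 -0.91363477]
532.4510195326891 41.75646726126971
xyz [ 0.6 -0.  10.1] twist [-0.0014  0.0008  0.0006]
```

{"op": "play_rows", "data": {"twist": [[-0.001, 0.001, 0], [-0.001, 0.001, 0], [-0.001, 0.001, 0], [-0.001, 0.001, 0], [-0.001, 0.001, 0], [-0.001, 0.001, 0]], "xyz": [[0, 0, 3], [0, 0, 6], [0, 0, 8], [0, 0, 10], [0, 0, 10], [0, 0, 10]], "claw": [15, 15, 15, 15, 15, 15]}}

```text
time_s: 8.6
tcp_pos: [532.9, 41.2, 58.3]
orientation: [[0.273, 0.962, 0.001], [0.962, -0.273, 0.0], [0.001, 0.001, -1.0]]
ft_force: [0.1, 0.6, -0.5]
opening: 23.8
```

Run:
```python
from h import *
s=manip.sense(); print(s['tcp_pos'],s['opening'],s['ft_force'])
x,y=stand(0,-134);go(x,y,16.1+41.2,74.1)
```

```text
[532.90401892  41.21987128  58.30019201] 23.840963174396222 [ 0.05562934  0.5698678  -0.45587952]
xyz [-108.6   -0.7    0.9] twist [ 0.0011 -0.0006  0.0007]
```

{"op": "play_rows", "data": {"twist": [[0, 0, 0], [0, 0, 0], [0, 0, 0], [0, 0, 0], [0, 0, 0], [0, 0, 0], [0, 0, 0], [0, 0, 0], [0, 0, 0], [0, 0, 0], [0, 0, 0], [0, 0, 0]], "xyz": [[0, 0, 0.7], [-3, 0, 0.7], [-8, 0, 0.7], [-13, 0, 0.7], [-18, 0, 0.7], [-23, 0, 0.7], [-28, 0, 0.7], [-33, 0, 0.7], [-38, 0, 0.7], [-43, 0, 0.7], [-48, 0, 0.7], [-53, 0, 0.7]], "claw": [15, 15, 15, 15, 15, 15, 15, 15, 15, 15, 15, 15]}}

```text
time_s: 9.6
tcp_pos: [518.3, -10.2, 57.6]
orientation: [[0.273, 0.962, 0.001], [0.962, -0.273, 0.0], [0.001, 0.001, -1.0]]
ft_force: [-0.3, 0.2, -0.2]
opening: 23.4
```

{"op": "play_rows", "data": {"twist": [[0, 0, 0], [0, 0, 0], [0, 0, 0], [0, 0, 0], [0, 0, 0], [0, 0, 0], [0, 0, 0], [0, 0, 0], [0, 0, 0], [0, 0, 0], [0, 0, 0], [0, 0, 0]], "xyz": [[-5, 0, 0], [-10, 0, 0], [-15, 0, 0], [-20, 0, 0], [-25, 0, 0], [-30, 0, 0], [-35, 0, 0], [-40, 0, 0], [-45, 0, 0], [-50, 0, 0], [-54, 0, 0], [-54, 0, 0]], "claw": [15, 15, 15, 15, 15, 15, 15, 15, 15, 15, 15, 15]}}

```text
time_s: 10.6
tcp_pos: [503.5, -62.4, 57.5]
orientation: [[0.274, 0.962, 0.001], [0.962, -0.274, 0.0], [0.0, 0.001, -1.0]]
ft_force: [-0.2, -0.1, -0.5]
opening: 23.2
```

Run:
```python
from h import *
s=manip.sense(); print(s['tcp_pos'],s['opening'],s['ft_force'],s['time_s'])
c=cap('scene'); W=world(c)
save('scene3.png',cv2.resize(c['pixels'][170:320,200:400],None,fx=4,fy=4,interpolation=cv2.INTER_CUBIC))
x,y=stand(0,-134);go(x,y,16.1+41.2,74.1)
```

```text
[503.48803072 -62.38634184  57.5244158 ] 23.234797395737992 [-0.20428204 -0.08136169 -0.53294726] 10.6
xyz [-1.3 -0.7  0.3] twist [ 0.0013 -0.0007 -0.0001]
```

View pics/scene3.png

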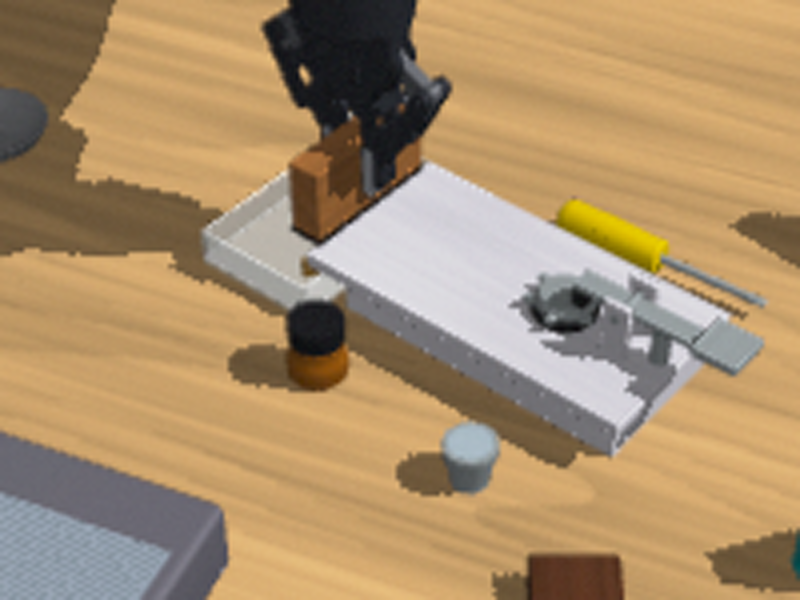

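Deck cleared, with one offcut visible at the tray's near end (308,265). Next I lift and look into the tray.

{"op": "play_rows", "data": {"twist": [[0, 0, 0], [0, 0, 0], [0, 0, 0], [0, 0, 0], [0, 0, 0], [0, 0, 0], [0, 0, 0], [0, 0, 0], [0, 0, 0], [0, 0, 0], [0, 0, 0]], "xyz": [[0, 0, -10], [0, 0, -35], [0, 0, -65], [0, 0, -90], [30, 0, -95], [65, 0, -95], [100, 0, -95], [130, 0, -95], [150, 0, -95], [150, 0, -95], [150, 0, -95]], "claw": [15, 15, 15, 15, 15, 15, 15, 15, 15, 15, 15]}}

```text
time_s: 11.57
tcp_pos: [544.7, 83.6, 153.3]
orientation: [[0.271, 0.963, 0.002], [0.963, -0.271, -0.0], [0.0, 0.002, -1.0]]
ft_force: [0.1, -0.4, -1.2]
opening: 23.5
```

Run:
```python
from h import *
s=manip.sense(); print(s['tcp_pos'],s['opening'],s['ft_force'],s['time_s'])
for n in ['top','scene','wrist']:
    c=cap(n); W=world(c); save(n+'4.png',c['pixels'])
    hsv=cv2.cvtColor(c['pixels'],cv2.COLOR_RGB2HSV); S=(W[...,:2]-SO)@np.array([[np.sin(SA),np.cos(SA)],[-np.cos(SA),np.sin(SA)]])
    o=(c['depth']>0)&(hsv[...,1]>110)&(hsv[...,0]>8)&(hsv[...,0]<28)&(abs(S[...,0])<75)&(S[...,1]<-20)&(S[...,1]>-204)&(W[...,2]<60)
    k,l,st,_=cv2.connectedComponentsWithStats(o.astype(np.uint8))
    for i in range(1,k):
        if st[i,4]>5: print(n,'off',st[i,4],np.round(S[l==i].mean(0)),W[l==i][:,2].mean().round())
    if n=='top':
        u=px(c,[497,-95,0]).astype(int); save('top4c.png',cv2.resize(c['pixels'][u[1]-60:u[1]+60,u[0]-75:u[0]+75],None,fx=5,fy=5,interpolation=cv2.INTER_CUBIC))
```

```text
[544.71761222  83.595894   153.30661228] 23.50319235786066 [ 0.0804537  -0.40788906 -1.196193  ] 11.5667
top off 80 [ 72. -68.] 1.0
top off 15 [  18. -145.] 11.0
top off 13 [ -19. -145.] 10.0
top off 11 [ -35. -145.] 8.0
scene off 6 [  46. -138.] 8.0
scene off 185 [ 63. -57.] 0.0
wrist off 3076 [-67. -67.] 0.0
wrist off 242 [ -36. -147.] 10.0
wrist off 244 [ -20. -146.] 10.0
wrist off 220 [  16. -146.] 10.0
wrist off 57 [  43. -141.] 15.0
```

View pics/top4c.png

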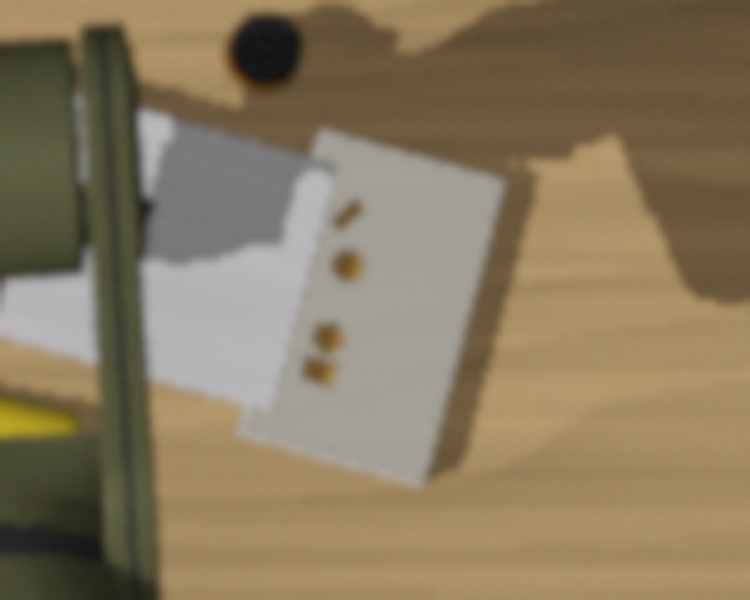

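All four offcuts are in the tray, at crop (348,214), (348,265), (328,337) and (320,371). I now return the block to its place.

Run:
```python
from h import *
go(463,347,110,85)
```

```text
xyz [ 232.7 -151.    42.8] twist [ 0.0013 -0.0003 -0.1902]
```

{"op": "play_rows", "data": {"twist": [[0, 0, 0], [0, 0, -0.04], [0, 0, -0.08], [0, 0, -0.12], [0, 0, -0.16], [0, 0, -0.19], [0, 0, -0.19], [0, 0, -0.19], [0, 0, -0.19], [0, 0, -0.19], [0, 0, -0.19], [0, 0, -0.19]], "xyz": [[15, -10, 0], [45, -29, 0], [76, -49, 0], [107, -69, 0], [138, -89, 0], [168, -109, 0], [198, -129, 0], [220, -144, 15], [233, -151, 30], [233, -151, 43], [233, -151, 43], [233, -151, 43]], "claw": [15, 15, 15, 15, 15, 15, 15, 15, 15, 15, 15, 15]}}

```text
time_s: 12.72
tcp_pos: [462.8, 346.3, 108.5]
orientation: [[0.088, 0.996, -0.001], [0.996, -0.088, -0.002], [-0.002, -0.001, -1.0]]
ft_force: [-0.2, 0.2, -1.9]
opening: 23.4
```

Run:
```python
from h import *
go(463,347,17,85)
```

```text
xyz [ 0.8  0.2 91.5] twist [-0.0006  0.0016 -0.0008]
```

{"op": "play_rows", "data": {"twist": [[0, 0, 0], [0, 0, 0], [0, 0, 0], [0, 0, 0], [0, 0, 0], [0, 0, 0], [0, 0, 0], [0, 0, 0], [0, 0, 0]], "xyz": [[0, 0, 15], [0, 0, 35], [0, 0, 55], [0, 0, 70], [0, 0, 80], [0, 0, 86], [0, 0, 90], [0, 0, 90], [0, 0, 90]], "claw": [15, 15, 15, 15, 15, 15, 15, 15, 15]}}

```text
time_s: 13.47
tcp_pos: [464.0, 348.2, 20.6]
orientation: [[0.087, 0.996, 0.003], [0.996, -0.087, 0.001], [0.001, 0.003, -1.0]]
ft_force: [-0.3, 0.8, -0.6]
opening: 23.4
```

{"op": "play_rows", "data": {"twist": [[0, 0, 0], [0, 0, 0], [0, 0, 0], [0, 0, 0], [0, 0, 0], [0, 0, 0]], "xyz": [[0, 0, 1], [0, 0, 2], [0, 0, 3], [0, 0, 4], [0, 0, 4], [0, 0, 4]], "claw": [15, 15, 15, 15, 15, 15]}}

```text
time_s: 13.97
tcp_pos: [463.5, 348.3, 16.2]
orientation: [[0.087, 0.996, 0.002], [0.996, -0.087, 0.001], [0.001, 0.002, -1.0]]
ft_force: [-1.2, -0.7, 2.9]
opening: 23.0
```

Force has turned upward, so the block is on the bench. Release.

{"op": "play_rows", "data": {"twist": [[0, 0, 0], [0, 0, 0], [0, 0, 0], [0, 0, 0], [0, 0, 0], [0, 0, 0], [0, 0, 0], [0, 0, 0], [0, 0, 0], [0, 0, 0]], "xyz": [[0, 0, 0], [0, 0, 0], [0, 0, 0], [0, 0, 0], [0, 0, 0], [0, 0, 0], [0, 0, 0], [0, 0, 0], [0, 0, 0], [0, 0, 0]], "claw": [35, 50, 65, 65, 65, 65, 65, 65, 65, 65]}}

```text
time_s: 14.8
tcp_pos: [463.2, 348.0, 15.6]
orientation: [[0.087, 0.996, 0.001], [0.996, -0.087, 0.0], [0.0, 0.001, -1.0]]
ft_force: [0.3, -0.2, -0.1]
opening: 65.1
```

{"op": "play_rows", "data": {"twist": [[0, 0, 0], [0, 0, 0], [0, 0, 0], [0, 0, 0], [0, 0, 0], [0, 0, 0], [0, 0, 0], [0, 0, 0], [0, 0, 0]], "xyz": [[0, 0, -10], [0, 0, -30], [0, 0, -60], [0, 0, -90], [0, 0, -120], [0, 0, -145], [0, 0, -150], [0, 0, -150], [0, 0, -150]], "claw": [65, 65, 65, 65, 40, 20, 0, 0, 0]}}

```text
time_s: 15.55
tcp_pos: [462.7, 347.8, 165.4]
orientation: [[0.087, 0.996, 0.001], [0.996, -0.087, 0.0], [0.0, 0.001, -1.0]]
ft_force: [0.4, -0.1, -1.4]
opening: 4.2
```

Run:
```python
from h import *
s=manip.sense(); print(s['tcp_pos'],s['opening'],s['ft_force'],s['time_s'])
c=cap('wrist'); W=world(c); z=W[...,2]
b=(abs(W[...,0]-463)<80)&(abs(W[...,1]-347)<40)&(z>48)&(z<60)&(c['depth']>0)
print('block',b.sum(),cv2.minAreaRect(W[b][:,:2].astype(np.float32)))
pd=(z>68)&(z<85)&(c['depth']>0)&(W[...,0]>545)&(W[...,0]<610)&(W[...,1]>182)&(W[...,1]<230)
if pd.sum()>20: print('pad',pd.sum(),cv2.minAreaRect(W[pd][:,:2].astype(np.float32)),np.median(z[pd]))
x,y=stand(0,140); print(x,y); go(x,y,165,74.1)
```

```text
[462.69973667 347.80094697 165.4040192 ] 4.174765983477406 [ 0.41977867 -0.0725599  -1.43315167] 15.55
block 5153 ((463.7665710449219, 348.0475769042969), (24.044248580932617, 99.72563171386719), 84.86758422851562)
577.6542906169406 200.44378333688957
xyz [-136.4  127.8   -0.8] twist [-0.0006  0.0011  0.1906]
```

{"op": "play_rows", "data": {"twist": [[0, 0, 0.03], [0, 0, 0.06], [0, 0, 0.09], [0, 0, 0.12], [0, 0, 0.16], [0, 0.001, 0.19], [0, 0.001, 0.19], [0, 0.001, 0.19], [0, 0.001, 0.19], [0, 0.001, 0.19]], "xyz": [[-20, 19, 0], [-45, 42, 0], [-70, 66, 0], [-95, 89, 0], [-120, 112, 0], [-136, 128, 0], [-136, 128, 0], [-136, 128, 20], [-136, 128, 35], [-136, 128, 35]], "claw": [0, 0, 0, 0, 0, 0, 0, 0, 0, 0]}}

```text
time_s: 16.43
tcp_pos: [574.9, 200.8, 124.7]
orientation: [[0.273, 0.962, -0.009], [0.962, -0.273, -0.001], [-0.003, -0.008, -1.0]]
ft_force: [0.6, -0.2, -1.3]
opening: -0.0
```

Run:
```python
from h import *
s=manip.sense(); print(s['tcp_pos'],s['opening'],s['ft_force'],s['time_s'])
x,y=stand(0,140); print(x,y); go(x,y,84,74.1)
M=np.array([[np.sin(SA),np.cos(SA)],[-np.cos(SA),np.sin(SA)]])
for n in ['scene','top','wrist']:
    c=cap(n); W=world(c); z=W[...,2]; S=(W[...,:2]-SO)@M
    m=(c['depth']>0)&(abs(S[...,0])<25)&(S[...,1]>100)&(S[...,1]<165)&(z>55)&(z<84)
    m2=m&(S[...,1]>118)&(abs(z-78.5)<3)
    if m2.sum()>8: print(n,m2.sum(),'padxy',np.percentile(S[m2],[2,50,98],axis=0).round(1).tolist(),np.polyfit(S[m2][:,1],z[m2],1))
    save(n+'5.png',c['pixels'])
```

```text
[574.92633214 200.77300591 124.67277435] -0.027314351765237936 [ 0.63760904 -0.16646288 -1.29767181] 16.4333
577.6542906169406 200.44378333688957
xyz [ 0.6  3.  40.6] twist [-0.008   0.0033  0.0009]
scene 141 padxy [[-15.1, 126.8], [1.9, 140.6], [17.2, 155.3]] [7.51428828e-03 7.74638116e+01]
wrist 3338 padxy [[-16.2, 125.1], [-3.0, 139.2], [13.4, 153.9]] [-2.66406770e-04  7.89014327e+01]
```

View pics/wrist5.png

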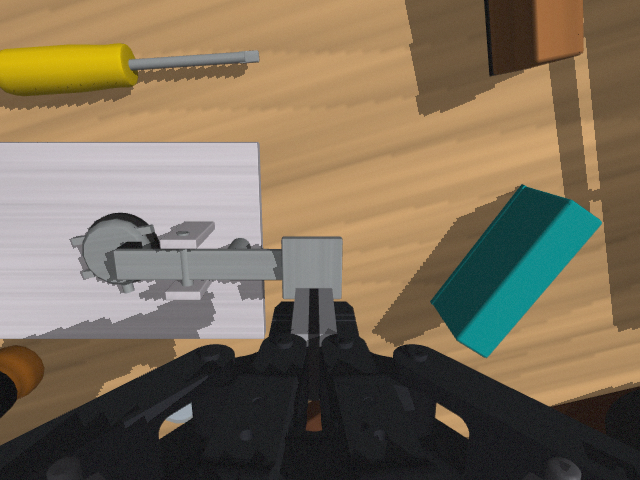

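The closed fingertips at (314,290) are lined up with the pad at (312,265). Moving to just above it, then pressing slowly.

{"op": "play_rows", "data": {"twist": [[-0.008, 0.003, 0], [-0.008, 0.003, 0], [-0.008, 0.003, 0], [-0.008, 0.003, 0], [-0.008, 0.003, 0], [-0.008, 0.003, 0]], "xyz": [[0.5, 2.5, 10], [0.5, 2.5, 20], [0.5, 2.5, 30], [0.5, 2.5, 38], [0.5, 2.5, 38], [0.5, 2.5, 38]], "claw": [0, 0, 0, 0, 0, 0]}}

```text
time_s: 17.08
tcp_pos: [580.7, 201.2, 91.8]
orientation: [[0.273, 0.962, 0.008], [0.962, -0.273, 0.002], [0.004, 0.008, -1.0]]
ft_force: [0.1, -0.7, 0.6]
opening: -0.2
```

Run:
```python
from h import *
s=manip.sense(); print(s['tcp_pos'],s['opening'],s['ft_force'],s['time_s'])
x,y=stand(0,140); go(x,y,67.5,74.1)
```

```text
[580.72515665 201.15891015  91.8383924 ] -0.22818295831796817 [ 0.13882117 -0.74323898  0.57849262] 17.0833
xyz [-1.6 -2.9 24.3] twist [ 0.0075 -0.0037  0.0008]
```

{"op": "play_rows", "data": {"twist": [[0.004, -0.002, 0], [0.004, -0.002, 0], [0.004, -0.002, 0], [0.004, -0.002, 0], [0.004, -0.002, 0], [0.004, -0.002, 0]], "xyz": [[-1, -1.5, 3], [-1, -1.5, 5], [-1, -1.5, 7], [-1, -1.5, 9], [-1, -1.5, 9], [-1, -1.5, 9]], "claw": [0, 0, 0, 0, 0, 0]}}

```text
time_s: 17.58
tcp_pos: [579.7, 200.7, 83.7]
orientation: [[0.273, 0.962, 0.006], [0.962, -0.273, 0.001], [0.003, 0.005, -1.0]]
ft_force: [-0.5, 0.4, -0.4]
opening: -0.0
```

{"op": "play_rows", "data": {"twist": [[0, 0, 0], [0, 0, 0], [0, 0, 0], [0, 0, 0], [0, 0, 0], [0, 0, 0]], "xyz": [[0, 0, 1], [0, 0, 2], [0, 0, 3], [0, 0, 4], [0, 0, 4], [0, 0, 4]], "claw": [0, 0, 0, 0, 0, 0]}}

```text
time_s: 18.08
tcp_pos: [579.7, 200.7, 79.6]
orientation: [[0.273, 0.962, 0.005], [0.962, -0.273, 0.001], [0.003, 0.005, -1.0]]
ft_force: [-0.0, 0.9, -0.2]
opening: -0.1
```

{"op": "play_rows", "data": {"twist": [[0, 0, 0], [0, 0, 0], [0, 0, 0], [0, 0, 0], [0, 0, 0], [0, 0, 0], [0, 0, 0], [0, 0, 0], [0, 0, 0], [0, 0, 0]], "xyz": [[0, 1, 1], [0, 1, 2], [0, 1, 3], [0, 1, 4], [0, 1, 5], [0, 1, 6], [0, 1, 7], [0, 1, 8], [0, 1, 8], [0, 1, 8]], "claw": [0, 0, 0, 0, 0, 0, 0, 0, 0, 0]}}

```text
time_s: 18.92
tcp_pos: [581.2, 200.9, 73.1]
orientation: [[0.273, 0.962, 0.007], [0.962, -0.273, 0.002], [0.004, 0.006, -1.0]]
ft_force: [-1.4, 0.3, 6.9]
opening: 0.1
```

```bash
cat > lev.py <<'E'
from h import *
s=manip.sense(); print(s['tcp_pos'],s['opening'],s['ft_force'],s['time_s'])
M=np.array([[np.sin(SA),np.cos(SA)],[-np.cos(SA),np.sin(SA)]])
for n in ['scene','wrist']:
    c=cap(n); W=world(c); z=W[...,2]; S=(W[...,:2]-SO)@M
    m=(c['depth']>0)&(S[...,0]<-9)&(S[...,0]>-15)&(S[...,1]>127)&(S[...,1]<153)&(z>50)&(z<84)
    m2=(c['depth']>0)&(abs(S[...,0])<4)&(S[...,1]>85)&(S[...,1]<122)&(z>60)&(z<90)
    for k in (m,m2):
        if k.sum()>8: print(n,k.sum(),np.polyfit(S[k][:,1]-140,z[k],1).round(3))
E
python3 lev.py
```

```text
[581.24877581 200.90773617  73.07068103] 0.14810829360181893 [-1.40418687  0.31365401  6.9428271 ] 18.9167
scene 42 [-0.104 66.324]
wrist 1064 [-0.088 73.182]
wrist 1885 [-0.088 67.142]
```

{"op": "play_rows", "data": {"twist": [[0, 0, 0], [0, 0, 0], [0, 0, 0], [0, 0, 0], [0, 0, 0], [0, 0, 0], [0, 0, 0], [0, 0, 0], [0, 0, 0], [0, 0, 0]], "xyz": [[0, 0, 0.8], [0, 0, 1.6], [0, 0, 2.4], [0, 0, 3.2], [0, 0, 4], [0, 0, 4.8], [0, 0, 5.5], [0, 0, 5.5], [0, 0, 5.5], [0, 0, 5.5]], "claw": [0, 0, 0, 0, 0, 0, 0, 0, 0, 0]}}

```text
time_s: 19.85
tcp_pos: [581.3, 201.0, 68.0]
orientation: [[0.273, 0.962, 0.007], [0.962, -0.273, 0.002], [0.004, 0.006, -1.0]]
ft_force: [-3.4, 0.5, 8.4]
opening: -0.1
```

```bash
python3 lev.py
```

```text
[581.33180232 200.98744367  67.97868598] -0.12950225580456193 [-3.36260387  0.48593412  8.37420377] 19.85
scene 44 [-0.195 60.505]
wrist 1072 [-0.174 67.775]
wrist 2001 [-0.172 61.648]
```

Lever is at 0.17 rad with 8.4 N. Holding for a second.

{"op": "play_rows", "data": {"twist": [[0, 0, 0], [0, 0, 0], [0, 0, 0], [0, 0, 0], [0, 0, 0], [0, 0, 0], [0, 0, 0], [0, 0, 0], [0, 0, 0], [0, 0, 0], [0, 0, 0], [0, 0, 0]], "xyz": [[0, 0, 0], [0, 0, 0], [0, 0, 0], [0, 0, 0], [0, 0, 0], [0, 0, 0], [0, 0, 0], [0, 0, 0], [0, 0, 0], [0, 0, 0], [0, 0, 0], [0, 0, 0]], "claw": [0, 0, 0, 0, 0, 0, 0, 0, 0, 0, 0, 0]}}

```text
time_s: 20.95
tcp_pos: [581.3, 201.0, 68.0]
orientation: [[0.273, 0.962, 0.007], [0.962, -0.273, 0.002], [0.004, 0.006, -1.0]]
ft_force: [-2.8, 0.2, 8.3]
opening: 0.4
```

{"op": "play_rows", "data": {"twist": [[0, 0, 0], [0, 0, 0], [0, 0, 0], [0, 0, 0], [0, 0, 0]], "xyz": [[0, 0, 0], [0, 0, 0], [0, 0, 0], [0, 0, 0], [0, 0, 0]], "claw": [0, 0, 0, 0, 0]}}

```text
time_s: 21.37
tcp_pos: [581.3, 201.0, 68.0]
orientation: [[0.273, 0.962, 0.007], [0.962, -0.273, 0.002], [0.004, 0.006, -1.0]]
ft_force: [-2.5, -0.4, 8.5]
opening: 0.4
```

```bash
python3 lev.py
python3 - <<'E'
from h import *
c=cap('scene'); save('scene6.png',cv2.resize(c['pixels'][150:350,180:480],None,fx=2.66,fy=2.66,interpolation=cv2.INTER_CUBIC))
E
```

```text
[581.33816743 200.96753256  67.9586587 ] 0.36339604885434074 [-2.45838726 -0.39488872  8.47580716] 21.3667
scene 43 [-0.134 63.416]
wrist 1074 [-0.175 67.785]
wrist 1996 [-0.171 61.704]
```

View pics/scene6.png

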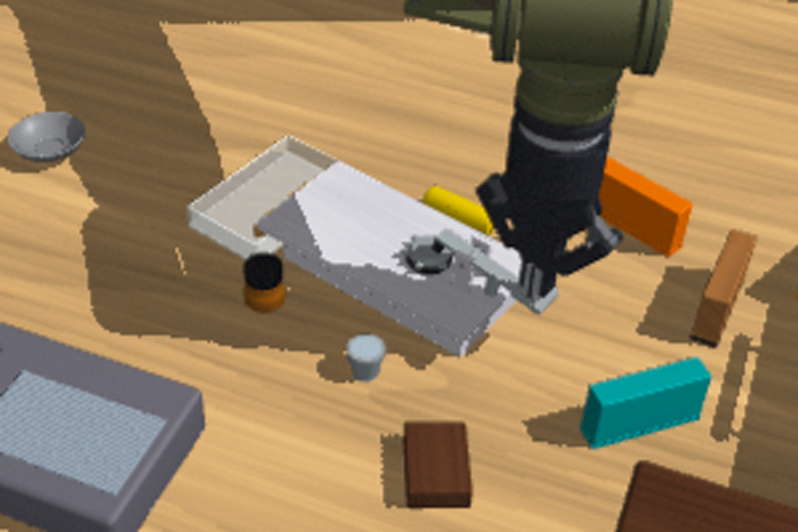

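The fingers hold the pad down at (540,297), the block stands free at (725,287), and the bystanders and watch case are in place. Handing in.

```bash
python3 -c "
from h import *
manip.sign_off()"
```

```text
the job is handed in; nothing more can be done
```

The job is handed in at about 21 s, with the fingers still holding the pad about half-way down; no verdict was reported.

- **Sweep:** I picked up the brown block and swept the deck with its sole about 1.5 mm above the surface. After the sweep, the top and wrist pictures showed all four offcuts in the tray, one bar standing on its edge.
- **Block:** It stands where it came from, let go and clear of the stand and tray.
- **Pad:** The wrist camera put the lever at about 0.17 rad. The force was steady at 8.3–8.5 N for over a second.
- **Bystanders:** In the last picture, the watch case, jar, loupe, screwdriver, dish and gauge box appear undisturbed. I judged this by eye only.

Two things did not match up fully. The scene camera's coarse reading of the lever varied between 0.13 and 0.20 rad, so I relied on the wrist camera and the TCP height (68 mm). The fingers press about 3.5 mm off the pad's centre, which is well within its width.

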